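Screw a sensor head down its post until its window looks at the beacon lamp

TASK

The blue sensor head sits loosely on the threaded stud of its post. Screw it further down (clockwise seen from above), within the coming single turn, until its window looks straight at the orange lens of the beacon lamp, and let go of it. Do not unscrew it, and leave the lamp, meter, mug and screwdriver where they stand.

Things in the scene. Friction and masses are not known exactly. Their poses are not given: they have to be found in the camera images.
- head_center (a point): Centre of the blue sensor head, on the vertical axis of its thread, half-way up, about 115 mm above the table at the start. Block 50 (x) by 44 (y) by 50 mm tall; its flat y faces, 44 mm apart, are free to grip from above. On the -x face a steel connector, 14 mm across, 10 mm long. Axes: x level, out through the window, as the white arrow on top shows; z up.
- window (a point): Centre of the round dark red window at the end of the head's black snout (36 mm across, 14 mm long, on the +x face), 39 mm from the thread axis along the head's x axis. Axes as head_center.
- stand: Fixed white plate 110 mm square, 12 mm thick, with an aluminium post 32 mm across and, 70 to 78 mm up, a black collar 42 mm across. A threaded steel stud runs up from it into the head, whose underside is 90 mm up at the start. Origin under the plate's centre, on the thread axis.
- head (a joint): How far the head is screwed on, rad: grows clockwise seen from above; 0 to 0.3 at the start. It sinks 4 mm a turn, turns stiffly (about 0.08 N m), stays where left and has no stop in the coming turn. The first position facing the lens always lies between 0.9 and 5.3; a value over 6.2 is a turn too far, below -0.35 is unscrewed.
- lens (a point): Centre of the beacon lamp's upright round orange lens, 50 mm in diameter, 49 mm tall, on the lamp's axis, 115 mm above the table. The lamp is loose, 141 mm tall, with a black foot 80 mm in diameter; it shines all round. It stands 150 to 430 mm from the thread axis, beyond the post, left or right.
- mug_rim (a point): Centre of the mouth of a blue mug, 76 mm in diameter, 88 mm tall, with a handle to its +y side; a bystander.
- meter: Yellow hand-held meter lying on its back, 150 mm (x) by 75 mm (y) by 42 mm tall with its dial; origin at the centre of its underside; a bystander.
- driver_grip (a point): Grip of a screwdriver about 180 mm long lying along its x axis; a bystander.

How it is judged:
By the outcome, as a careful person would: the job done as asked, in the order asked, and still so for the second after the job is handed in, with the robot touching nothing.
It also fails if it takes over 61 s, if anything falls off the work surface, if the arm or the gripper's body presses on something with over 40 N, if the wrist force passes 120 N, or if a joint passes its speed limit or range.

ROBOT

A 6-joint arm with a two-finger parallel gripper is mounted at the origin on the work surface. World frame = base frame: x ahead of the robot, y to its left, z up, the work surface at z = 0. Lengths are in m, angles in rad, forces in N, time in s.
With the tool pointing down it reaches from about 0.375 to 0.975 m from the base axis. Payload 3.8 kg.
Tool frame: the origin (TCP) lies midway between the tips of the shut fingers; the grasp point (between the pads) lies 19 mm behind it; x points along the fingers, z is the direction in which the jaws open and shut, and the axes are right-handed (so a half turn about x gives the same grasp; the last joint's range is limited). The gripper opens to 85 mm and grips with 20 to 120 N. Pads are 22 mm wide; open, the fingers measure 114 mm over their backs; the gripper's body (76 mm by 85 mm) begins 54 mm behind the grasp point. The pads swing forward as they close: fully open they stand 13 mm farther back than shut.
Start: joints at [-1.201, 0.264, 1.604, -0, 1.274, -0.037], TCP at [0.267, -0.62, 0.231] pointing down, gripper open.
Joint ranges: [-2.63, 2.63], [-0.94, 2.18], [0.31, 2.57], [-1.31, 4.45], [0, 2.66], [-2.55, 2.55]. Speed limits (rad/s): [2.57, 2.57, 3.14, 3.14, 3.14, 3.14].

INTERFACE

Orientations are given as a rotation vector (axis times angle).
In Python, from workcell import * gives the robot as it stands. The module is installed in compiled form; this text tells all that it offers.
- The arm moves only by the tool carry_out, never from a script. Its arguments are lists of equal length, an entry for each row: "offset": the shift along the tool's x, y, z in cm, a list of three; "delta_rot": the turn, a rotation vector about the tool's x, y, z in degrees, a list of three. A call has exactly 5 rows; each row shifts and turns the commanded pose from where the row before left it, along the tool's axes as they then stand; what a row does not reach is not made up. A row lasts 1/12 s, in which the tool goes at most 41.7 mm and 7.16 degrees, less where a joint would pass 70% of its speed; a pose out of reach is approached as far as the arm can. A call is refused whole if a number of a shift passes 4.17 or a number of a turn 7.16, either way. A call with a gripper value outside its range is refused whole. "fingers" is the opening, from -1 (shut) to 1 (fully open), set as the call begins (left out, the last holds). The fingers move at their own pace and stop on an object; "newtons" is the grip in N (left out, the last holds). Time passes only in rows, so rows that do not move let the fingers close, or fill a call up. It gives the time, the measured TCP pose, the force and the opening at its end, in the units of the state.
- read_state(): the state, without advancing time (a new reading comes with each control period).
- read_camera(name): name is "side" or "top"; returns (picture, depth): 384x512x3 uint8, red, green, blue; 384x512 float32, m along the optical axis (not along the pixel's ray), 0 where there is no reading.
- get_calibration(name): a dict with "fx", "fy", "cx", "cy" (pixels), "distortion" ([k1, k2, p1, p2, k3] as OpenCV has them; the pictures are not rectified), "R" (3x3) and "t" (3): a world point X has camera coordinates R X + t. Camera axes: x right, y down, z forward; pixel columns grow to the right and rows downward; lengths in m; the calibration is good to about 2 mm. A picture is of the moment at which its call begins. get_calibration takes no time and is no camera call.
- finish_job(): hands the job in, once; it reports no verdict.
The state is a dict: "time": time; "q": joint angles; "joint_vel": joint speeds; "joint_torque": joint torques, N m; "tool_pos": TCP position; "tcp_rot": TCP orientation; "wrist_force": force on the tool from outside, world axes, zero at the start; "torque": the same for the moment, N m; "width": opening from 0.0 (shut) to 1.0 (fully open).
Only numpy, scipy, OpenCV 4.12 (cv2) and the standard library are available. Lean on these libraries where they do the work, as an engineer would, in place of code of your own. Each camera call takes 0.05 s, during which the arm holds its last target. There are 200 camera calls.

## Working session

There is one attempt and no reset: what is moved stays moved. The work goes in short steps, Python scripts to look and compute and a tool call to move; the robot and the scene stay as the last step left them, time stands still between calls to the robot, and variables do not carry over. Pictures are saved under pics/ and viewed, about 8 in all and at most 12, crops included, and the job is handed in when it is done.

Besides the shell and the picture viewer there is one more tool, called after "Request:" as name(argument=value, ...) on one line, values as JSON. carry_out: Moves the arm, as the interface text tells. Its arguments: {"type":"object","properties":{"offset":{"type":"array"},"delta_rot":{"type":"array"},"fingers":{"type":"number"},"newtons":{"type":"number"}},"required":["offset","delta_rot"]}

```bash
mkdir -p pics
cat > h.py <<'E'
from workcell import *
import numpy as np, cv2
def cal(n):
    c=get_calibration(n);K=np.array([[c['fx'],0,c['cx']],[0,c['fy'],c['cy']],[0,0,1.]])
    return K,np.array(c['distortion']),np.array(c['R']),np.array(c['t'])
def onplane(n,uv,z):
    K,D,R,t=cal(n);p=cv2.undistortPoints(np.array(uv,float).reshape(-1,1,2),K,D).reshape(-1,2)
    d=np.c_[p,np.ones(len(p))]@R; o=-R.T@t
    return o+d*((z-o[2])/d[:,2])[:,None]
def cloud(n,dep):
    K,D,R,t=cal(n);h,w=dep.shape
    g=np.stack(np.meshgrid(np.arange(w),np.arange(h)),-1).reshape(-1,1,2).astype(float)
    p=cv2.undistortPoints(g,K,D).reshape(-1,2)
    P=(np.c_[p,np.ones(len(p))]*dep.reshape(-1,1)-t)@R
    return P.reshape(h,w,3)
E
python3 - <<'E'
from h import *
for n in ('top','side'):
    im,d=read_camera(n);np.savez(''+n+'0.npz',im=im,d=d);cv2.imwrite(f'pics/{n}0.png',im[...,::-1])
    K,D,R,t=cal(n);print(n,-R.T@t,R[2],K[0,0])
s=read_state();print(s)
E
```

```text
top [ 0.48601318 -0.00620442  1.01809079] [ 0.0428532   0.00524528 -0.99906761] 417.6507020837789
side [ 0.31043434 -0.54340305  0.70363612] [ 0.27960677  0.64748473 -0.70893129] 407.8786468059543
{'time': 0.1, 'q': array([-1.20089562e+00,  2.64707234e-01,  1.60524882e+00, -1.91501428e-05,
        1.27370880e+00, -3.68991518e-02]), 'joint_vel': array([ 0.00026979, -0.00177092, -0.00281548,  0.00062995,  0.00031654,
       -0.00071523]), 'joint_torque': array([-2.47566522e-04, -5.16707468e+01, -3.68589628e+01,  4.82561097e-05,
        6.30129958e-03, -4.77710500e-06]), 'tool_pos': array([ 0.26682993, -0.61929358,  0.23006056]), 'tcp_rot': array([ 0.90573727,  1.37636285, -0.90378313]), 'wrist_force': array([ 0.3771474 , -0.23534384, -0.58241163]), 'torque': array([ 0.02382791,  0.0140191 , -0.00140932]), 'width': 0.9976701793696289}
```

View pics/top0.png

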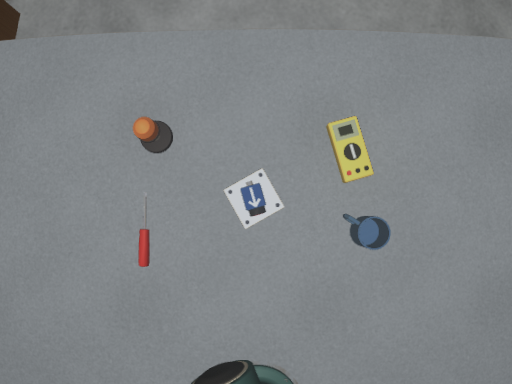

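View pics/side0.png

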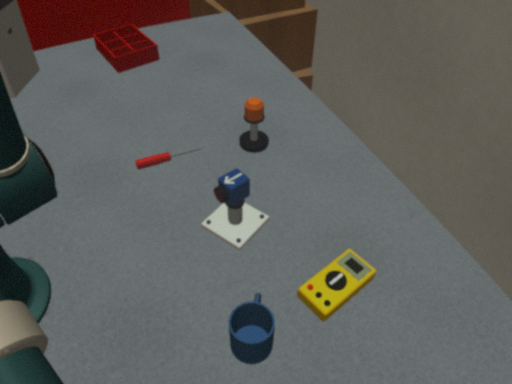

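The top view shows the stand at about (254,198), with the snout pointing down-right to (257,212). The lamp is at (145,128), mug (370,233), meter (350,150) and driver (144,240). In the side view the head is at (233,188) and the lens at (254,110).

```bash
cat > meas.py <<'E'
from h import *
def big(m):
    n,l,s,c=cv2.connectedComponentsWithStats(m.astype(np.uint8));i=1+np.argmax(s[1:,4]);return l==i
def near(P,xy,r): return np.hypot(P[...,0]-xy[0],P[...,1]-xy[1])<r
def run(read=True):
    out={}
    for n in ('top','side'):
        im,d=read_camera(n) if read else [np.load(n+'0.npz')[k] for k in('im','d')]
        P=cloud(n,d);hsv=cv2.cvtColor(im,cv2.COLOR_RGB2HSV);out[n]=(im,d,P,hsv)
    return out
E
python3 - <<'E'
from meas import *
o=run(False)
for n in o:
    im,d,P,H=o[n]
    Z=P[...,2]
    # plate
    white=big((H[...,1]<40)&(H[...,2]>150)&near(P,(.5,0),.3)&(Z<.03)&(Z>.002))
    c=cv2.convexHull(np.argwhere(white)[:,::-1].astype(np.float32))
    box=cv2.boxPoints(cv2.minAreaRect(c))
    ap=cv2.approxPolyDP(c,6,True).reshape(-1,2)
    q=onplane(n,ap,.012);print(n,'plate corners',ap.tolist(),q[:,:2].round(4).tolist(),'c',q.mean(0).round(4), np.linalg.norm(np.diff(q,axis=0),axis=1).round(3))
    m=near(P,q.mean(0),.07)
    blue=m&(H[...,0]>100)&(H[...,0]<130)&(H[...,1]>100)&(Z>.08)
    top=m&(Z>.132)
    print(' blue n',blue.sum(),'zmax',np.percentile(Z[blue],[5,50,95]).round(4),'top mean',P[top].mean(0).round(4),top.sum())
    hull=np.argwhere(top)[:,::-1].astype(np.float32)
    r=cv2.minAreaRect((onplane(n,hull,.14)[:,:2]*1000).astype(np.float32));print(' toprect mm',r)
    arrow=top&(H[...,1]<110)&(H[...,2]>110);ar=onplane(n,np.argwhere(arrow)[:,::-1],.14)[:,:2]*1000
    ev=np.linalg.eigh(np.cov(ar.T));print(' arrow',len(ar),ar.mean(0).round(1),ev[1][:,1].round(3),np.degrees(np.arctan2(*ev[1][::-1,1])),ev[0])
    org=big((H[...,0]<16)&(H[...,1]>150)&(Z>.07)&(H[...,2]>100)&(P[...,0]>.5)&(Z<.16))
    px=np.argwhere(org)[:,::-1];print(' lens px',px.mean(0),len(px),'3d',P[org].mean(0).round(4),P[org].min(0).round(3),P[org].max(0).round(3),'ray@.115',onplane(n,[px.mean(0)],.115).round(4))
    t=org&(Z>.137);print('  lenstop',t.sum(),onplane(n,[np.argwhere(t)[:,::-1].mean(0)],.140).round(4) if t.any() else '')
    foot=(H[...,2]<70)&(Z<.03)&(Z>.004)&near(P,P[org].mean(0),.08)
    f=np.argwhere(foot)[:,::-1].astype(np.float32);(cx,cy),ax,an=cv2.minAreaRect(f) if len(f) else((0,0),0,0);print('  foot',len(f),np.median(Z[foot]),onplane(n,[[cx,cy]],.012).round(4),ax)
im=o['top'][0];cr=cv2.resize(im[160:240,215:295],(480,480),interpolation=2);cr2=cv2.resize(o['side'][0][80:260,180:290],(330,540),interpolation=2)
cv=np.zeros((540,810,3),np.uint8);cv[:480,:480]=cr;cv[:,480:]=cr2;cv2.imwrite('pics/crop1.png',cv[...,::-1])
E
```

```text
top plate corners [[283.0, 207.0], [245.0, 228.0], [223.0, 190.0], [262.0, 168.0]] [[0.4944, -0.0638], [0.4441, 0.0278], [0.5357, 0.0808], [0.5887, -0.0135]] c [0.5157 0.0078 0.012 ] [0.105 0.106 0.108]
 blue n 300 zmax [0.1356 0.1382 0.1409] top mean [ 4.979e-01 -6.000e-04  6.619e-01] 1238
 toprect mm ((538.9002075195312, 15.58416748046875), (1178.7437744140625, 868.5671997070312), 89.17312622070312)
 arrow 907 [530.6  -7.8] [-0.014  1.   ] 90.81876683304695 [47337.84657417 80206.62556713]
 lens px [144.06614786 127.84435798] 257 3d [0.6652 0.2428 0.1331] [0.644 0.222 0.124] [0.688 0.266 0.141] ray@.115 [[0.6689 0.2479 0.115 ]]
  lenstop 52 [[0.6716 0.248  0.14  ]]
  foot 325 0.01607042031862589 [[0.6629 0.2396 0.012 ]] (25.199996948242188, 30.999998092651367)
side plate corners [[267.0, 216.0], [240.0, 246.0], [202.0, 223.0], [222.0, 204.0], [245.0, 203.0]] [[0.5861, -0.0127], [0.4987, -0.0651], [0.4461, 0.0262], [0.5069, 0.0616], [0.5566, 0.0433]] c [0.5189 0.0107 0.012 ] [0.102 0.105 0.07  0.053]
 blue n 435 zmax [0.1036 0.1381 0.141 ] top mean [0.5128 0.0018 0.1387] 466
 toprect mm ((507.6836242675781, -0.8328628540039062), (66.15805053710938, 49.45377731323242), 15.77045726776123)
 arrow 128 [512.8   6.6] [-0.949 -0.315] -161.61575202237967 [ 39.25713188 145.6641395 ]
 lens px [253.65079365 104.2962963 ] 189 3d [0.6636 0.2362 0.1347] [0.644 0.221 0.123] [0.687 0.257 0.143] ray@.115 [[0.6758 0.2631 0.115 ]]
  lenstop 79 [[0.6663 0.2416 0.14  ]]
  foot 451 0.017561200185443403 [[0.6663 0.2409 0.012 ]] (29.0, 21.0)
```

```bash
python3 -c "
import cv2;a=cv2.imread('pics/crop1.png');cv2.imwrite('pics/crop2.png',cv2.resize(a,(800,533)))"
```

```text
(no output)
```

View pics/crop2.png

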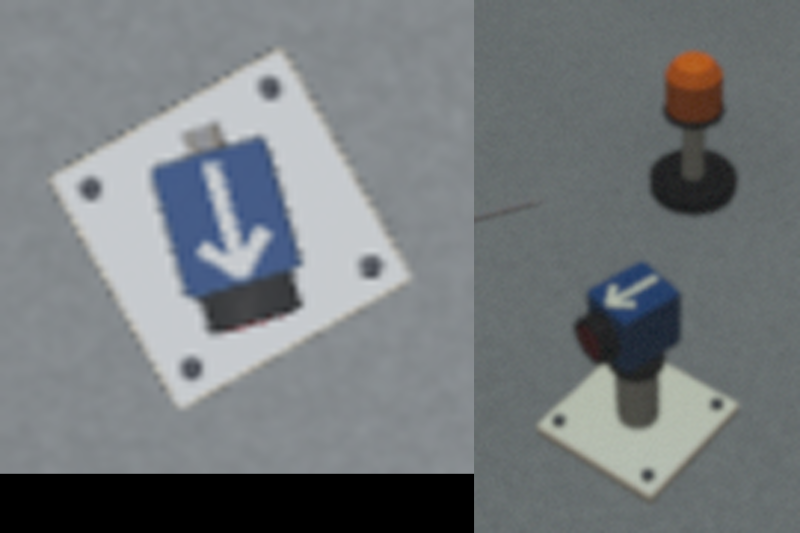

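The crop confirms the heading toward the robot (arrow tip near (240,275), snout below it). I'll fix the depth outliers, then refine the axis, heading and lens and plan the approach.

```bash
cat >> meas.py <<'E'
def tri(a,b):
    # rays from both cameras (uv top, uv side) -> nearest point, gap
    r=[]
    for n,uv in(('top',a),('side',b)):
        o,p=onplane(n,[uv],1.5 if 0 else 0.)[0],-cal(n)[2].T@cal(n)[3];d=o-p;r.append((p,d/np.linalg.norm(d)))
    A=sum(np.eye(3)-np.outer(d,d) for p,d in r);b_=sum((np.eye(3)-np.outer(d,d))@p for p,d in r)
    X=np.linalg.solve(A,b_);return X,[np.linalg.norm(np.cross(X-p,d)) for p,d in r]
def head(o,c=(.516,.008),ztop=.1395):
    for n in o:
        im,d,P,H=o[n];Z=P[...,2]
        top=near(P,c,.06)&(Z>.125)&(Z<.15)
        blue=(H[...,0]>100)&(H[...,0]<125)&(H[...,1]>90);wh=(H[...,1]<110)&(H[...,2]>110)
        s=top&(blue|wh); k=np.argwhere(s)[:,::-1].astype(np.float32)
        r=cv2.minAreaRect((onplane(n,k,ztop)[:,:2]*1000).astype(np.float32));print(n,'rect',np.round(r[0],1),np.round(r[1],1),round(r[2],1))
        a=onplane(n,np.argwhere(top&wh)[:,::-1],ztop)[:,:2]*1000
        if len(a)>10:
            w,v=np.linalg.eigh(np.cov(a.T));print(n,'arrow',len(a),a.mean(0).round(1),'axis deg',np.degrees(np.arctan2(v[1,1],v[0,1])).round(1))
E
python3 - <<'E'
from meas import *
from scipy.spatial.transform import Rotation as Ro
o=run(False);head(o)
# lens: mid-height slice by depth points -> circle fit; and edges
for n in o:
    im,d,P,H=o[n];m=(H[...,0]<16)&(H[...,1]>150)&near(P,(.665,.24),.05)&(P[...,2]>.085)&(P[...,2]<.16)
    q=P[m];z=q[:,2]
    from scipy.optimize import least_squares
    k=z<.125
    if k.sum()>10: print(n,k.sum(),least_squares(lambda c:np.hypot(q[k,0]-c[0],q[k,1]-c[1])-.025,[.66,.24]).x)
    px=np.argwhere(m)[:,::-1];print(n,px.min(0),px.max(0),z.min(),z.max())
    # plate points in depth
R=Ro.from_rotvec(read_state()['tcp_rot']).as_matrix();print(R.round(3))
# lamp foot circle contour on both views, plate holes(dark dots) centre
for n in o:
    im,d,P,H=o[n];Z=P[...,2]
    dk=((H[...,2]<110)&near(P,(.516,.008),.085)&(Z<.02)).astype(np.uint8)
    N,l,s,c=cv2.connectedComponentsWithStats(dk)
    for i in range(1,N):
        if 6<s[i,4]<40: print(n,'hole',c[i].round(1),s[i,4],onplane(n,[c[i]],.012)[0,:2].round(4))
    f=((H[...,2]<75)&near(P,(.665,.24),.06)&(Z<.04)).astype(np.uint8)
    k=np.argwhere(big(f))[:,::-1];w=onplane(n,k,.014);print(n,'foot',w.min(0).round(4),w.max(0).round(4))
E
```

```text
top rect [509.3   6. ] [64.2 43.4] 15.8
top arrow 198 [514.4   8.3] axis deg -159.2
side rect [513.2  -1. ] [56.2 53.9] 15.4
side arrow 128 [512.9   7.1] axis deg -161.6
top [134 118] [154 138] 0.12369969158199808 0.14129745671035476
side 165 [0.66814393 0.24713146]
side [245  98] [262 120] 0.0911312636532045 0.14290222025685953
[[-0.001  0.918  0.396]
 [ 0.002  0.396 -0.918]
 [-1.     0.    -0.002]]
top hole [247.  221.7] 7 [0.4592 0.0229]
top foot [0.6289 0.206  0.014 ] [0.706  0.2834 0.014 ]
side hole [247.  199.3] 20 [0.5656 0.0521]
side hole [217.  203.2] 18 [0.4973 0.0686]
side hole [256.1 204. ] 13 [0.5787 0.0303]
side hole [263.2 208.7] 18 [0.5877 0.0106]
side hole [203.5 213.4] 19 [0.4584 0.0514]
side hole [261.5 216. ] 8 [ 0.5749 -0.0077]
side hole [208.1 221.9] 8 [0.4596 0.0238]
side hole [235.7 222.3] 14 [ 0.5151 -0.0016]
side hole [270.5 227.3] 15 [ 0.5793 -0.0451]
side hole [206.3 238.1] 16 [ 0.4408 -0.0173]
side hole [238. 240.] 9 [ 0.5009 -0.0488]
side hole [211.5 245.1] 15 [ 0.4447 -0.0392]
side hole [221.  248.1] 8 [ 0.4602 -0.0543]
side foot [0.6255 0.1957 0.014 ] [0.7088 0.2882 0.014 ]
```

Request:
carry_out(offset=[[0, 2.38, -2.39], [0, 2.38, -2.39], [0, 2.38, -2.39], [0, 2.38, -2.39], [0, 2.38, -2.39]], delta_rot=[[0, 0, 0], [0, 0, 0], [0, 0, 0], [0, 0, 0], [0, 0, 0]], fingers=1)

```text
time: 0.52
tool_pos: [0.3291, -0.4613, 0.2305]
tcp_rot: [0.906, 1.376, -0.905]
wrist_force: [1.3, -1.3, 0.4]
width: 1.001
```

Request:
carry_out(offset=[[0, 2.38, -2.39], [0, 2.38, -2.39], [0, 2.38, -2.39], [0, 2.38, -2.39], [0, 2.38, -2.39]], delta_rot=[[0, 0, 0], [0, 0, 0], [0, 0, 0], [0, 0, 0], [0, 0, 0]])

```text
time: 0.93
tool_pos: [0.3911, -0.3045, 0.2309]
tcp_rot: [0.905, 1.375, -0.905]
wrist_force: [0.7, -0.6, -0.5]
width: 1.001
```

Request:
carry_out(offset=[[0, 2.38, -2.39], [0, 2.38, -2.39], [0, 2.38, -2.39], [0, 2.38, -2.39], [0, 2.38, -2.39]], delta_rot=[[0, 0, 0], [0, 0, 0], [0, 0, 0], [0, 0, 0], [0, 0, 0]])

```text
time: 1.35
tool_pos: [0.453, -0.1477, 0.231]
tcp_rot: [0.905, 1.375, -0.905]
wrist_force: [0.5, 0.2, -0.4]
width: 0.999
```

Request:
carry_out(offset=[[0, 2.38, -2.39], [0, 2.38, -2.39], [0, 2.38, -2.39], [0, 2.38, -2.39], [0, 2.38, -2.39]], delta_rot=[[0, 0, 0], [0, 0, 0], [0, 0, 0], [0, 0, 0], [0, 0, 0]])

```text
time: 1.77
tool_pos: [0.515, 0.0091, 0.2309]
tcp_rot: [0.904, 1.375, -0.905]
wrist_force: [0.8, -1.0, 0.9]
width: 1.0
```

Request:
carry_out(offset=[[0, 0, 0], [0, 0, 0], [0, 0, 0], [0, 0, 0], [0, 0, 0]], delta_rot=[[-6.9, 0, 0], [-6.9, 0, 0], [-6.9, 0, 0], [-6.9, 0, 0], [-6.9, 0, 0]])

```text
time: 2.18
tool_pos: [0.5147, 0.0077, 0.2307]
tcp_rot: [0.435, 1.528, -0.435]
wrist_force: [-0.3, -0.7, 0.9]
width: 1.001
```

Request:
carry_out(offset=[[0, 0, 0], [0, 0, 0], [0, 0, 0], [0, 0, 0], [0, 0, 0]], delta_rot=[[-6.9, 0, 0], [-6.9, 0, 0], [-6.9, 0, 0], [-6.9, 0, 0], [-6.9, 0, 0]])

```text
time: 2.6
tool_pos: [0.5146, 0.0075, 0.2307]
tcp_rot: [-0.036, 1.572, 0.036]
wrist_force: [0.4, 0.5, 0.2]
width: 1.002
```

Request:
carry_out(offset=[[0, 0, 0], [0, 0, 0], [0, 0, 0], [0, 0, 0], [0, 0, 0]], delta_rot=[[-6.9, 0, 0], [-6.9, 0, 0], [-6.9, 0, 0], [-6.9, 0, 0], [-6.9, 0, 0]])

```text
time: 3.02
tool_pos: [0.5146, 0.0074, 0.2307]
tcp_rot: [-0.507, 1.512, 0.508]
wrist_force: [0.2, 0.7, 0.3]
width: 1.006
```

Request:
carry_out(offset=[[0, 0, 0], [0, 0, 0], [0, 0, 0], [0, 0, 0], [0, 0, 0]], delta_rot=[[-6.9, 0, 0], [-6.9, 0, 0], [-6.9, 0, 0], [-6.9, 0, 0], [-6.9, 0, 0]])

```text
time: 3.43
tool_pos: [0.5146, 0.0074, 0.2307]
tcp_rot: [-0.97, 1.345, 0.971]
wrist_force: [0.7, 0.8, -0.2]
width: 1.002
```

Request:
carry_out(offset=[[0, 0, 0], [0, 0, 0], [0, 0, 0], [0, 0, 0], [0, 0, 0]], delta_rot=[[-6.9, 0, 0], [-6.9, 0, 0], [-6.9, 0, 0], [-6.9, 0, 0], [-6.9, 0, 0]])

```text
time: 3.85
tool_pos: [0.5147, 0.0074, 0.2307]
tcp_rot: [-1.413, 1.063, 1.415]
wrist_force: [-0.3, 0.2, -0.0]
width: 1.002
```

Request:
carry_out(offset=[[2.6, 0, 0], [2.6, 0, 0], [2.6, 0, 0], [2.6, 0, 0], [2.6, 0, 0]], delta_rot=[[0, 0, 0], [0, 0, 0], [0, 0, 0], [0, 0, 0], [0, 0, 0]])

```text
time: 4.27
tool_pos: [0.5146, 0.0074, 0.0999]
tcp_rot: [-1.409, 1.066, 1.41]
wrist_force: [0.0, -0.0, 1.0]
width: 1.003
```

Run:
```python
from h import *
from scipy.spatial.transform import Rotation as Ro
s=read_state();R=Ro.from_rotvec(s['tcp_rot']).as_matrix();print(s['tool_pos'],np.degrees(np.arctan2(R[1,2],R[0,2])),s['q'],s['wrist_force'],R[:,0])
a,_=read_camera('top');b,_=read_camera('side')
c=np.hstack([cv2.resize(a[150:250,205:305],(400,400),interpolation=2),cv2.resize(b[130:230,185:285],(400,400),interpolation=2)])
cv2.imwrite('pics/g1.png',c[...,::-1])
```

```text
[0.51464068 0.00743946 0.09990629] 105.80725486055738 [-3.39548243e-02  8.45800340e-02  2.07236459e+00  2.19224374e-05
  9.84866369e-01 -1.88065193e+00] [ 0.03113665 -0.00716009  1.02561419] [-2.17592919e-04  2.56674401e-05 -9.99999976e-01]
```

View pics/g1.png

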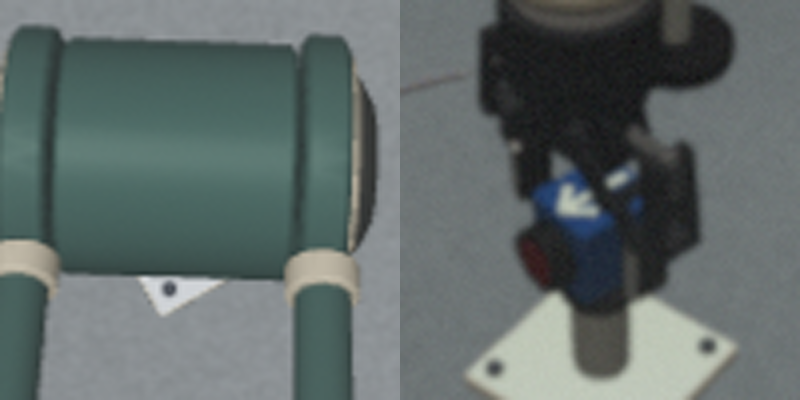

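The side crop shows the fingers straddling the head (centre around (595,230)), one on each y face. The arm hides it in the top view. Closing now.

Request:
carry_out(offset=[[0, 0, 0], [0, 0, 0], [0, 0, 0], [0, 0, 0], [0, 0, 0]], delta_rot=[[0, 0, 0], [0, 0, 0], [0, 0, 0], [0, 0, 0], [0, 0, 0]], fingers=-1, newtons=40)

```text
time: 4.78
tool_pos: [0.5169, 0.0075, 0.1035]
tcp_rot: [-1.412, 1.063, 1.406]
wrist_force: [-0.3, 0.6, 4.6]
width: 0.509
```

Request:
carry_out(offset=[[0, 0, 0], [0, 0, 0], [0, 0, 0], [0, 0, 0], [0, 0, 0]], delta_rot=[[0, 0, 0], [0, 0, 0], [0, 0, 0], [0, 0, 0], [0, 0, 0]])

```text
time: 5.2
tool_pos: [0.5169, 0.0074, 0.1035]
tcp_rot: [-1.412, 1.063, 1.406]
wrist_force: [0.1, 0.0, 7.5]
width: 0.51
```

Request:
carry_out(offset=[[0, 0, 0], [0, 0, 0], [0, 0, 0], [0, 0, 0], [0, 0, 0]], delta_rot=[[0, 0, 0], [0, 0, 0], [0, 0, 0], [0, 0, 0], [0, 0, 0]])

```text
time: 5.62
tool_pos: [0.5168, 0.0074, 0.1035]
tcp_rot: [-1.412, 1.063, 1.406]
wrist_force: [0.8, -0.2, 7.0]
width: 0.507
```

```bash
cat > st.py <<'E'
from h import *
from scipy.spatial.transform import Rotation as Ro
s=read_state();R=Ro.from_rotvec(s['tcp_rot']).as_matrix();print(s['time'],s['tool_pos'].round(4),'yaw',np.degrees(np.arctan2(R[1,2],R[0,2])).round(2),'w',s['width'],'F',s['wrist_force'].round(2),'in tool',(R.T@s['wrist_force']).round(2),'T',s['torque'].round(3),'q6',s['q'][5].round(3))
E
python3 st.py
```

```text
5.6167 [0.5168 0.0074 0.1035] yaw 105.81 w 0.5073683732592119 F [ 0.76 -0.17  7.03] in tool [-7.03 -0.72 -0.38] T [0.096 0.096 0.02 ] q6 -1.881
```

Request:
carry_out(offset=[[0, 0, 0], [0, 0, 0], [0, 0, 0], [0, 0, 0], [0, 0, 0]], delta_rot=[[5, 0, 0], [5, 0, 0], [5, 0, 0], [5, 0, 0], [5, 0, 0]])

```text
time: 6.03
tool_pos: [0.5169, 0.0071, 0.1033]
tcp_rot: [-1.09, 1.28, 1.084]
wrist_force: [-0.1, -1.5, 6.0]
width: 0.504
```

```bash
python3 st.py
```

```text
6.0333 [0.5169 0.0071 0.1033] yaw 80.59 w 0.5043816135899856 F [-0.06 -1.5   5.99] in tool [-5.99 -0.21 -1.49] T [-0.237  0.012  0.105] q6 -1.44
```

Request:
carry_out(offset=[[0, 0, 0], [0, 0, 0], [0, 0, 0], [0, 0, 0], [0, 0, 0]], delta_rot=[[5.5, 0, 0], [5.5, 0, 0], [5.5, 0, 0], [5.5, 0, 0], [5.5, 0, 0]])

```text
time: 6.45
tool_pos: [0.5167, 0.0067, 0.103]
tcp_rot: [-0.725, 1.445, 0.72]
wrist_force: [0.3, -3.1, 3.3]
width: 0.508
```

Request:
carry_out(offset=[[0, 0, 0], [0, 0, 0], [0, 0, 0], [0, 0, 0], [0, 0, 0]], delta_rot=[[5.5, 0, 0], [5.5, 0, 0], [5.5, 0, 0], [5.5, 0, 0], [5.5, 0, 0]])

```text
time: 6.87
tool_pos: [0.5163, 0.0064, 0.1027]
tcp_rot: [-0.352, 1.54, 0.348]
wrist_force: [0.7, -2.4, 2.6]
width: 0.511
```

Request:
carry_out(offset=[[0, 0, 0], [0, 0, 0], [0, 0, 0], [0, 0, 0], [0, 0, 0]], delta_rot=[[5.5, 0, 0], [5.5, 0, 0], [5.5, 0, 0], [5.5, 0, 0], [5.5, 0, 0]])

```text
time: 7.28
tool_pos: [0.5159, 0.0064, 0.1025]
tcp_rot: [0.025, 1.569, -0.028]
wrist_force: [-0.0, -2.3, 2.4]
width: 0.511
```

Request:
carry_out(offset=[[0, 0, 0], [0, 0, 0], [0, 0, 0], [0, 0, 0], [0, 0, 0]], delta_rot=[[5.2, 0, 0], [5.2, 0, 0], [5.2, 0, 0], [5.2, 0, 0], [5.2, 0, 0]])

```text
time: 7.7
tool_pos: [0.5155, 0.0064, 0.1022]
tcp_rot: [0.381, 1.535, -0.383]
wrist_force: [-0.8, -3.6, 1.6]
width: 0.511
```

```bash
python3 st.py
python3 - <<'E'
from meas import *
o=run()
a,b=o['top'][0],o['side'][0]
P=o['side'][2];H=o['side'][3]
m=(H[...,0]<16)&(H[...,1]>150)&near(P,(.665,.24),.06)&(P[...,2]>.085)&(P[...,2]<.16);print('lens',P[m].mean(0))
c=np.hstack([cv2.resize(b[70:270,160:360],(600,600),interpolation=2)])
cv2.imwrite('pics/g2.png',c[...,::-1])
E
```

```text
7.7 [0.5155 0.0064 0.1022] yaw -27.91 w 0.5111366661412279 F [-0.83 -3.58  1.59] in tool [-1.58 -3.55  0.94] T [-0.508  0.143  0.067] q6 0.454
lens [0.6701374  0.22908159 0.12352857]
```

View pics/g2.png

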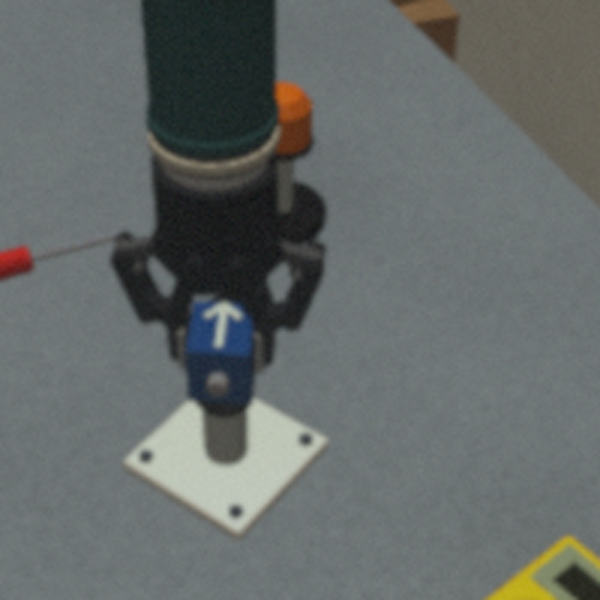

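The side crop shows the head gripped with its arrow (220,320) pointing toward the lamp, now at heading 62.1°. About 4.7° is left to turn. Then I'll release, lift and check.

Request:
carry_out(offset=[[0, 0, 0], [0, 0, 0], [0, 0, 0], [0, 0, 0], [0, 0, 0]], delta_rot=[[2.7, 0, 0], [2, 0, 0], [0, 0, 0], [0, 0, 0], [0, 0, 0]])

```text
time: 8.22
tool_pos: [0.5154, 0.0066, 0.102]
tcp_rot: [0.44, 1.524, -0.441]
wrist_force: [-0.8, -5.8, 4.8]
width: 0.508
```

```bash
python3 st.py
```

```text
8.2167 [0.5154 0.0066 0.102 ] yaw -32.22 w 0.5078008569418735 F [-0.84 -5.81  4.84] in tool [-4.83 -5.37  2.4 ] T [-1.042  0.293 -0.084] q6 0.529
```

Request:
carry_out(offset=[[0, 0, 0], [0, 0, 0], [0, 0, 0], [0, 0, 0], [0, 0, 0]], delta_rot=[[0, 0, 0], [0, 0, 0], [0, 0, 0], [0, 0, 0], [0, 0, 0]], fingers=1)

```text
time: 8.63
tool_pos: [0.515, 0.0077, 0.1011]
tcp_rot: [0.443, 1.526, -0.442]
wrist_force: [0.4, 0.6, 0.1]
width: 1.001
```

Request:
carry_out(offset=[[0, 0, 0], [0, 0, 0], [0, 0, 0], [0, 0, 0], [0, 0, 0]], delta_rot=[[0, 0, 0], [0, 0, 0], [0, 0, 0], [0, 0, 0], [0, 0, 0]])

```text
time: 9.05
tool_pos: [0.5151, 0.0074, 0.1013]
tcp_rot: [0.443, 1.525, -0.443]
wrist_force: [0.4, -0.6, -0.8]
width: 1.002
```

Request:
carry_out(offset=[[-3, 0, 0], [-3, 0, 0], [-3, 0, 0], [-3, 0, 0], [-3, 0, 0]], delta_rot=[[0, 0, 0], [0, 0, 0], [0, 0, 0], [0, 0, 0], [0, 0, 0]])

```text
time: 9.47
tool_pos: [0.5148, 0.0074, 0.2527]
tcp_rot: [0.443, 1.525, -0.443]
wrist_force: [0.9, 0.3, 0.1]
width: 1.0
```

Request:
carry_out(offset=[[0, -2.5, 1.6], [0, -2.5, 1.6], [0, -2.5, 1.6], [0, -2.5, 1.6], [0, -2.5, 1.6]], delta_rot=[[0, 0, 0], [0, 0, 0], [0, 0, 0], [0, 0, 0], [0, 0, 0]])

```text
time: 9.88
tool_pos: [0.5156, -0.1422, 0.2515]
tcp_rot: [0.443, 1.525, -0.443]
wrist_force: [0.3, 0.0, -1.0]
width: 1.001
```

Request:
carry_out(offset=[[0, -2.5, 1.6], [0, -2.5, 1.6], [0, -2.5, 1.6], [0, -2.5, 1.6], [0, -2.5, 1.6]], delta_rot=[[0, 0, 0], [0, 0, 0], [0, 0, 0], [0, 0, 0], [0, 0, 0]])

```text
time: 10.3
tool_pos: [0.516, -0.2909, 0.2513]
tcp_rot: [0.443, 1.525, -0.443]
wrist_force: [-0.5, 0.4, -0.2]
width: 0.997
```

Request:
carry_out(offset=[[0, -2.5, 1.6], [0, -2.5, 1.6], [0, -2.5, 1.6], [0, -2.5, 1.6], [0, -2.5, 1.6]], delta_rot=[[0, 0, 0], [0, 0, 0], [0, 0, 0], [0, 0, 0], [0, 0, 0]])

```text
time: 10.72
tool_pos: [0.5166, -0.4393, 0.251]
tcp_rot: [0.443, 1.525, -0.443]
wrist_force: [-0.2, -0.5, -1.1]
width: 1.006
```

Run:
```python
from meas import *
o=run();head(o,ztop=.138)
a=o['top'][0];b=o['side'][0]
for n in o:
    im,d,P,H=o[n];m=(H[...,0]<16)&(H[...,1]>150)&near(P,(.665,.24),.06)&(P[...,2]>.085)&(P[...,2]<.16)
    k=np.argwhere(m)[:,::-1];print(n,'lens',k.min(0),k.max(0),P[m].mean(0).round(4))
c=np.hstack([cv2.resize(a[100:240,130:290],(480,420),interpolation=2),cv2.resize(b[80:260,180:290],(257,420),interpolation=2)])
cv2.imwrite('pics/g3.png',c[...,::-1])
```

```text
top rect [520.1  13.8] [63.8 43.6] 57.8
top arrow 190 [519.1  12.2] axis deg 60.3
side rect [5.142e+02 4.000e-01] [63.7 45.3] 57.7
side arrow 126 [518.4  11.7] axis deg 52.3
top lens [134 118] [154 138] [0.6654 0.2429 0.1329]
side lens [245  98] [262 120] [0.6622 0.2319 0.1234]
```

View pics/g3.png

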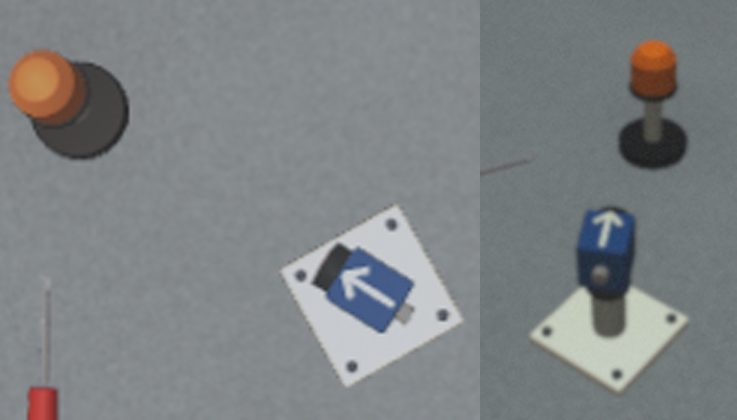

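The lamp hasn't moved: lens (42,84) and foot (80,110) in the crop, same lens pixels as before. The head's snout (335,268) points straight at it, heading 57.7° against a bearing of about 57.3°. The gripper is clear, so I'm handing in.

```bash
python3 -c "
from workcell import *
print(finish_job())"
```

```text
the job is handed in; nothing more can be done
None
```

I screwed the sensor head about 138° clockwise (roughly 2.4 rad) in one grip, so its window faces the orange lens. Then I let go, moved the arm clear and handed the job in at about 11 s of the 61 s.

- **Aim:** After release, both cameras put the head's heading at 57.7–57.8°, and the gripper's own angle gave 57.8°. I measured the lens bearing at about 57.3° (uncertain by around 0.6°), so the remaining error is about 0.5°, within that uncertainty.
- **Disagreement:** A rough check using the arrow's outline gave 60.3° from the top camera and 52.3° from the side camera. It was also several degrees off at the start, so I relied on the block edges and the gripper angle.
- **Lamp and other objects:** The lens shows at the same pixels as before, so the lamp did not move. The driver looked untouched in the last picture. I did not re-measure the mug, the meter or the driver; the arm passed above them.
- **Forces:** The wrist force readings stayed below 10 N. When the fingers closed, the arm was pushed up about 3.6 mm and 2 mm sideways. Most of this had eased by the end of the turn, and it was gone after release.

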